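Pack the power-cut kit: torch home, lid shut, clasp down

TASK

Put the yellow torch back into the power-cut kit: press it fully home in its torch-shaped cutout, with the lid still standing open. Then close the lid completely and swing the orange clasp down until it lies against the front of the case. Leave the shoe brush, the polish tin and the basket where they are.

Things in the scene. Friction and masses are not known exactly. Their poses are not given: they have to be found in the camera images.
- case: Blue plastic kit case, fixed to the console, 150 mm (x) by 210 mm (y), 40 mm tall without lid, walls 4 mm; turned up to 0.2 rad. Origin: centre of its underside; x points away from the robot to the hinge side, z up. Rigid grey insert inside, top at 39 mm, with a torch-shaped cutout along y (cutout). The strip behind it (x 27 to 71 mm) holds fuses and a tester, up to 49 mm high.
- cutout (a point): Where the torch's centre must lie, at case (-21, -12, 25) mm; axes as the case's. The torch's head goes to +y. The cutout leaves 3 mm at each end, 2.5 mm at each side of the torch's ends; its floor is 5 mm above the console. A finger scoop of equal depth, 48 mm long in y about this point, reaches 48 mm to either side in x, so fingers holding the torch at its centre fit in.
- torch_center (a point): Loose torch lying on the console: yellow round handle 30 mm across, 100 mm long; black eight-sided ends 40 mm across flats: head (38 mm long, lens) and tail cap (14 mm); 152 mm over all, about 0.13 to 0.25 kg. The point: middle of the handle, on the axis, 20 mm above the console. Its x points to the head (head's front at 88 mm, tail's end at -64 mm), z up.
- nubs (a point): Middle between four orange spring nubs in the cutout (36 mm either side along y, 24 mm apart across, 34 mm above the console). They grip the handle: a torch merely laid in rests about 19 mm too high. Pushing it straight down past them takes about 8 to 16 N; push on until it sits on the floor (handle top 40 mm above the console), while gripped or from above.
- lid (a joint): Lid angle, rad: 0 shut flat, about 1.6 to 1.85 as it stands open at the start. A stiff hinge holds it where it is left; closing takes about 2 to 5 N at its free edge. Blue tray-shaped lid 150 by 210 mm, 18 mm thick (top at 58 mm when shut).
- lid_hinge (a point): Middle of the lid's hinge line (along the case's y), on the case's far top edge at case (75, 0, 40) mm.
- lid_edge (a point): Middle of the lid's free edge at its outer face: 150 mm from the hinge line and 18 mm out along the lid's outer normal. When the lid stands open the outer face looks away from the robot. The point's axes are the lid's (those of the case when shut).
- clasp (a joint): Clasp angle, rad, relative to the lid: 0 hanging flat against the front of the shut case, about 0.8 to 1.4 sticking out to the front at the start. A stiff pivot holds it where it is left (about 1 N at its tip moves it).
- clasp_pivot (a point): Middle of the clasp's pivot line (along the case's y), 5 mm in front of the lid's free edge, 52 mm above the console when the lid is shut. The clasp is an orange plate 40 mm wide, 5 mm thick, reaching 34 mm from the pivot; at the middle of the lid's edge.
- clasp_tip (a point): Free end of the clasp, 34 mm from its pivot; 18 mm above the console when closed.
- brush_center (a point): Bystander: shoe brush, wooden back, black bristles, 150 x 48 x 38 mm; its centre, half-way up.
- tin_center (a point): Bystander: round shoe-polish tin with red lid, 79 mm across, 26 mm tall; its centre.
- basket_center (a point): Bystander: slatted wooden basket 120 x 180 x 60 mm; its centre.
- torch: The same torch as a body; origin on its underside, 20 mm below torch_center.
Not all that is in view belongs to the job. Leave any green look-alike of the torch alone.

How it is judged:
By the outcome, as a careful person would: the job done as asked, in the order asked, and still so for the second after the job is handed in, with the robot touching nothing.
It also fails if it takes over 58 s, if anything falls off the work surface, if the arm or the gripper's body presses on something with over 40 N, if the wrist force passes 120 N, or if a joint passes its speed limit or range.

ROBOT

A 6-joint arm with a two-finger parallel gripper is mounted at the origin on the work surface. World frame = base frame: x ahead of the robot, y to its left, z up, the work surface at z = 0. Lengths are in mm, angles in rad, forces in N, time in s.
With the tool pointing down it reaches from about 350 to 975 mm from the base axis. Payload 7.1 kg.
Tool frame: the origin (TCP) lies at the very end of the fingers, on their centre line; the grasp point (between the pads) lies 19 mm behind it; z points along the fingers, y is the line along which they close (so a half turn about z gives the same grasp; the last joint's range is limited). The gripper opens to 88 mm and grips with 3 to 60 N. Pads are 20 mm wide; open, the fingers measure 115 mm over their backs; the gripper's body (75 mm by 178 mm) begins 61 mm behind the grasp point.
Start: joints at [-1.29, 0.423, 1.63, -0, 1.089, -0.019], TCP at [184.599, -597.1, 222.675] pointing down, gripper open.
Joint ranges: [-3, 3], [-0.9, 2.11], [0.09, 2.58], [-1.31, 4.45], [0.11, 2.69], [-2.54, 2.54]. Speed limits (rad/s): [2.39, 2.39, 3.01, 3.14, 3.14, 3.14].

INTERFACE

Orientations are given as a rotation vector (axis times angle).
In Python, from workcell import get_obs, get_image, job, models gives the robot as it stands.
- The arm moves only by the tool jog_arm, never from a script. Its argument "increments" is one flat list of numbers, 7 for each row, row after row: the turn, a rotation vector about the tool's x, y, z in degrees, then the shift along the tool's x, y, z in mm, then the opening in per cent of the stroke, from 0 (shut) to 100 (fully open). A call has 1 to 12 rows; each row shifts and turns the commanded pose from where the row before left it, along the tool's axes as they then stand; what a row does not reach is not made up. A row lasts 1/8 s, in which the tool goes at most 62.5 mm and 10.7 degrees, less where a joint would pass 70% of its speed; a pose out of reach is approached as far as the arm can. A call is refused whole if a number of a shift passes 62.5 or a number of a turn 10.7, either way. A call with a gripper value outside its range is refused whole. The fingers move at their own pace and stop on an object; the grip force is fixed at half the most. Time passes only in rows, so rows that do not move let the fingers close. It gives the time, the measured TCP pose, the force, the opening and the grip force at its end, in the units of the state.
- get_obs(): the state, without advancing time (a new reading comes with each control period).
- get_image(name): name is "side" or "top"; returns a dict with "pixels" (480x640x3 uint8, blue, green, red), "depth" (480x640 float32, mm along the optical axis (not along the pixel's ray), 0 where there is no reading), "fx", "fy", "cx", "cy" (pixels), "cam_to_world" (4x4, takes a point from camera to world coordinates). Camera axes: x right, y up, looking along -z (the intrinsics and any distortion apply to the point x, -y, -z); pixel columns grow to the right and rows downward; lengths in mm; the calibration is good to about 2 mm. A picture is of the moment at which its call begins.
- job.close_job(): hands the job in; it is judged then, once.
Trained networks look in the newest picture that a camera, given by its name, has taken for a name from the list of things; names that differ only in an ending like _2 or _b are one class to them, and where a whole thing is asked for, a point or a joint stands for the part that bears it (a point fixed in the world has none). Each returns a list of dicts, best first, with "p" (0 to 1); they miss things now and then, are a little off and sometimes report something else, mostly with a low value. They report only what shows in the picture. A call takes as long as a camera call. They do not tell look-alikes from the thing itself.
- models.look_for(target, camera): "centre" ([x, y, z] in mm, in world coordinates, good to about 4 mm: the middle of the surface that is visible of it).
- models.regions_of(target, camera): "region" (480x640 bool, what is visible of it).
The state is a dict: "t": time; "qpos": joint angles; "qvel": joint speeds; "joint_torque": joint torques, N m; "ee_pos": TCP position; "orientation": TCP orientation; "ft_force": force on the tool from outside, world axes, zero at the start; "moment": the same for the moment, N m; "width": finger opening in mm; "grasp_force": force on a finger pad.
Only numpy, scipy, OpenCV 4.12 (cv2) and the standard library are available. Lean on these libraries where they do the work, as an engineer would, in place of code of your own. Each camera call takes 0.05 s, during which the arm holds its last target. There are 200 camera calls.

## Working session

There is one attempt and no reset: what is moved stays moved. The work goes in short steps, Python scripts to look and compute and a tool call to move; the robot and the scene stay as the last step left them, time stands still between calls to the robot, and variables do not carry over. Pictures are saved under pics/ and viewed, at most 10 in all, crops included, and the job is handed in when it is done.

Besides the shell and the picture viewer there is one more tool, called after ">>>" by a JSON object that holds its "fn" and its "kwargs", one argument or row to a line. jog_arm: Moves the arm, as the interface text tells. Its arguments: {"type":"object","properties":{"increments":{"type":"array"}},"required":["increments"]}

```bash
mkdir -p pics; cat > h.py <<'E'
import numpy as np, cv2
from workcell import get_obs,get_image,job,models
from scipy.spatial.transform import Rotation as R
def cloud(im):
    d=im["depth"].astype(float); v,u=np.mgrid[0:480,0:640]
    P=np.stack([(u-im["cx"])/im["fx"]*d,-(v-im["cy"])/im["fy"]*d,-d,np.ones_like(d)],-1)
    return (P@np.array(im["cam_to_world"]).T)[...,:3]
E
python3 - <<'E'
from h import *
ims={}
for c in ("top","side"):
    im=get_image(c); cv2.imwrite(f"pics/{c}0.png",im["pixels"]); print(c,[k for k in im], np.round(im["cam_to_world"],2).tolist(), im["fx"])
    for t in ("case","torch","lid","clasp","nubs","brush_center","tin_center","basket_center","lid_edge","clasp_tip"):
        try: print(t,[(np.round(r["centre"]).tolist(),round(r["p"],2)) for r in models.look_for(t,c)])
        except Exception as e: print(t,e)
o=get_obs(); print(o)
E
```

```text
top ['pixels', 'depth', 'fx', 'fy', 'cx', 'cy', 'cam_to_world'] [[0.03, 0.99, -0.11, 318.11], [-1.0, 0.03, 0.0, -122.4], [0.0, 0.11, 0.99, 1665.32], [0.0, 0.0, 0.0, 1.0]] 568.7728643702652
case [([580.0, -16.0, 44.0], 0.84), ([408.0, -258.0, 35.0], 0.46)]
torch [([264.0, -262.0, 35.0], 0.95), ([414.0, -452.0, 37.0], 0.81), ([572.0, -570.0, 34.0], 0.55)]
lid [([636.0, -10.0, 108.0], 0.96), ([469.0, 335.0, 40.0], 0.57)]
clasp [([583.0, -11.0, 37.0], 0.58)]
nubs [([585.0, -11.0, 36.0], 0.89)]
brush_center [([473.0, 334.0, 36.0], 0.71)]
tin_center [([698.0, 325.0, 23.0], 0.65)]
basket_center [([717.0, -343.0, 3.0], 0.72)]
lid_edge [([637.0, -8.0, 108.0], 0.85)]
clasp_tip [([633.0, -9.0, 223.0], 0.49)]
side ['pixels', 'depth', 'fx', 'fy', 'cx', 'cy', 'cam_to_world'] [[-0.99, 0.13, -0.09, 340.14], [-0.16, -0.76, 0.63, 950.05], [0.02, 0.64, 0.77, 1408.8], [0.0, 0.0, 0.0, 1.0]] 583.8540100027302
case [([581.0, -7.0, 46.0], 0.87)]
torch [([404.0, -242.0, 32.0], 0.89), ([410.0, -450.0, 30.0], 0.85), ([577.0, -560.0, 34.0], 0.67)]
lid [([640.0, -3.0, 114.0], 0.97)]
clasp []
nubs [([583.0, -5.0,
[... 236 characters left out ...]
], 0.89)]
clasp_tip []
{'t': 1.1, 'qpos': array([-1.29001877e+00,  4.23132052e-01,  1.62986779e+00, -1.64671188e-05,
        1.08856144e+00, -1.90085834e-02]), 'qvel': array([ 0.00099319, -0.00090063, -0.00030552,  0.00115657,  0.00039006,
        0.00024224]), 'joint_torque': array([ 3.59247366e-03, -5.44592178e+01, -2.74049574e+01,  6.46544038e-02,
        1.66844105e-02, -2.14271481e-06]), 'ee_pos': array([ 184.59094526, -597.13183752,  222.66771128]), 'orientation': array([ 3.10633171e+00,  4.69148516e-01, -1.62897755e-05]), 'ft_force': array([-0.35944633,  0.36564531,  0.01665179]), 'moment': array([-0.02846227, -0.03824774,  0.05191259]), 'grasp_force': 0.0, 'width': 87.71573526614611}
```

View pics/top0.png

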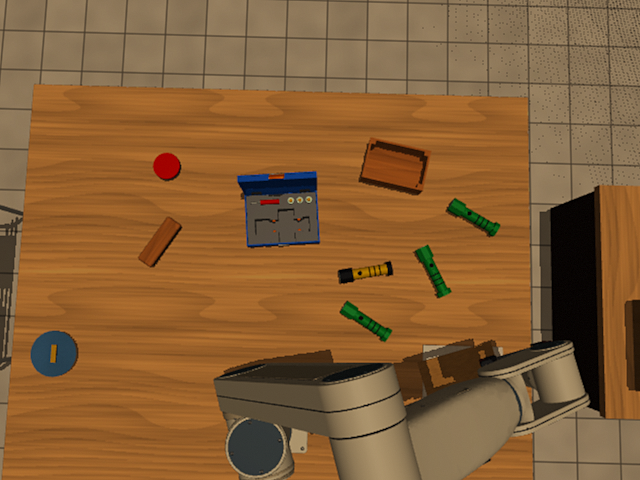

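View pics/side0.png

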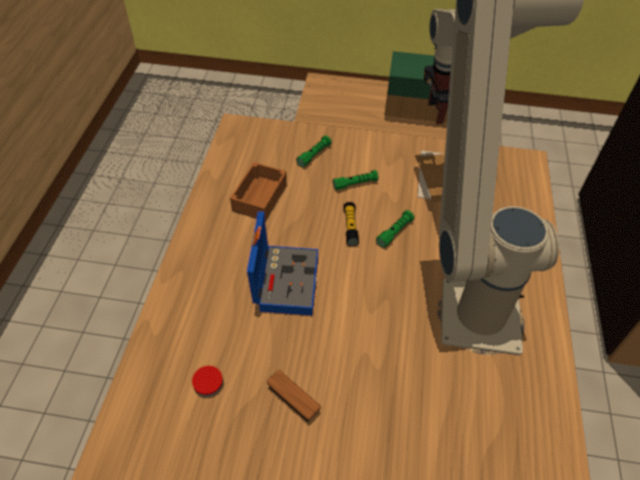

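The top view shows the yellow torch at about (365,272), with its black head at (345,275) on the left (+y). The case is at (283,210) with the lid open at (278,183), and three green look-alikes lie nearby. Next I fit the poses.

```bash
cat >> h.py <<'E'
def masks(im,P):
    hsv=cv2.cvtColor(im["pixels"],cv2.COLOR_BGR2HSV); H,S,V=[hsv[...,i].astype(int) for i in range(3)]
    return H,S,V
E
python3 - <<'E'
from h import *
for c in ("top","side"):
    im=get_image(c); P=cloud(im); H,S,V=masks(im,P); x,y,z=P[...,0],P[...,1],P[...,2]
    # torch
    near=(abs(x-410)<110)&(abs(y+255)<120)
    tor=near&(z>12)&(z<60)&~((H>40)&(H<85)&(S>80))
    n,l,st,ce=cv2.connectedComponentsWithStats(tor.astype(np.uint8))
    for k in range(1,n):
        if st[k,4]<60: continue
        Q=P[l==k]; (cx,cy),(w,h),a=cv2.minAreaRect(Q[:,:2].astype(np.float32))
        m=Q.mean(0); ev,E=np.linalg.eigh(np.cov(Q[:,:2].T)); ax=E[:,1]
        if ax[1]<0: ax=-ax
        t=(Q[:,:2]-m[:2])@ax
        yl=(S[l==k]>120)&(V[l==k]>90)
        print(c,"torch",st[k,4],np.round(m,1),"rect",round(cx,1),round(cy,1),round(w),round(h),"yaw",np.arctan2(ax[1],ax[0]),"ends",np.round(m[:2]+t.min()*ax,1),np.round(m[:2]+t.max()*ax,1),"z pct",np.percentile(Q[:,2],[5,50,95]).round(1),"yellow mean",Q[yl].mean(0).round(1))
    nc=(abs(x-600)<130)&(abs(y+10)<150)
    blue=nc&(H>100)&(H<130)&(S>120)
    grey=nc&(S<60)&(z>34)&(z<44)
    for nm,m in (("grey",grey),("blue rim",blue&(z>30)&(z<46)),("grey+rim",(grey|blue)&(z>30)&(z<46))):
        n,l,st,ce=cv2.connectedComponentsWithStats(cv2.morphologyEx(m.astype(np.uint8),cv2.MORPH_CLOSE,np.ones((3,3))))
        k=1+np.argmax(st[1:,4]); Q=P[(l==k)&m]
        r=cv2.minAreaRect(Q[:,:2].astype(np.float32)); print(c,nm,len(Q),np.round(r[0],1),np.round(r[1],1),round(r[2],2),"z",Q[:,2].mean().round(1)); print(np.round(cv2.boxPoints(r)).tolist())
    lid=blue&(z>60); Q=P[lid]; mu=Q.mean(0); _,_,Vt=np.linalg.svd(Q-mu); print("lid",len(Q),mu.round(1),"normal",Vt[2].round(3),"long",Vt[0].round(3),"zmax",np.percentile(Q[:,2],99)); 
    cl=nc&(H>3)&(H<18)&(S>150)&(z>100); Q=P[cl]; print("clasp",len(Q),Q.mean(0).round(1) if len(Q) else "", Q.min(0).round() if len(Q) else "",Q.max(0).round() if len(Q) else "")
    nb=nc&(H>3)&(H<18)&(S>150)&(z<60); print("nubs",nb.sum(),P[nb].mean(0).round(1) if nb.any() else "")
    s=np.s_[150:270,220:440] if c=="top" else np.s_[190:330,230:380]
    cv2.imwrite(f"pics/{c}1.png",cv2.resize(im["pixels"][s],None,fx=3.6,fy=3.6,interpolation=cv2.INTER_CUBIC))
E
```

```text
top torch 628 [ 402.8 -260.7   33.3] rect 403.5 -262.8 40 154 yaw 1.7648096192571379 ends [ 418.  -338.2] [ 388.4 -187.5] z pct [22.9 33.5 42.4] yellow mean [ 405.9 -275.8   31.6]
top grey 40 [618.1  14.3] [92.9 17.7] 89.64 z 39.6
[[609.0, -32.0], [627.0, -32.0], [627.0, 61.0], [610.0, 61.0]]
top blue rim 520 [560.5 -17.8] [167.  208.1] 4.89 z 40.5
[[468.0, 79.0], [486.0, -129.0], [653.0, -114.0], [635.0, 93.0]]
top grey+rim 662 [560.5 -17.8] [167.  208.1] 4.89 z 40.3
[[468.0, 79.0], [486.0, -129.0], [653.0, -114.0], [635.0, 93.0]]
lid 923 [641.7 -10.3 142.4] normal [-0.996 -0.085 -0.021] long [-0.085  0.996 -0.   ] zmax 195.91654730925677
clasp 75 [636.3  -5.7 210.4] [622. -31. 106.] [652.  93. 232.]
nubs 3335 [ 6.167e+02 -6.400e+00  3.000e-01]
side torch 475 [ 402.7 -253.    32.8] rect 403.8 -264.0 40 165 yaw 1.7696319813025994 ends [ 421.1 -344.5] [ 388.6 -182.9] z pct [18.5 33.8 42.9] yellow mean [ 406.6 -277.5   32.2]
side grey 1497 [555.2 -20.9] [154.6 209.1] 4.57 z 39.5
[[470.0, 77.0], [486.0, -131.0], [641.0, -119.0], [624.0, 90.0]]
side blue rim 292 [599.7  20.3] [130.2 263.6] 44.62 z 40.2
[[461.0, 68.0], [646.0, -119.0], [739.0, -28.0], [553.0, 160.0]]
side grey+rim 1813 [561.  -16.4] [166.8 217.1] 4.69 z 39.6
[[469.0, 85.0], [487.0, -131.0], [653.0, -118.0], [635.0, 99.0]]
lid 656 [639.2   4.5 140.3] normal [-0.995 -0.097 -0.001] long [ 0.097 -0.985 -0.144] zmax 195.41577097687036
clasp 49 [636.3  -4.9 217.1] [629. -24. 196.] [647.  10. 230.]
nubs 1615 [632.1  51.5   1.3]
```

View pics/top1.png

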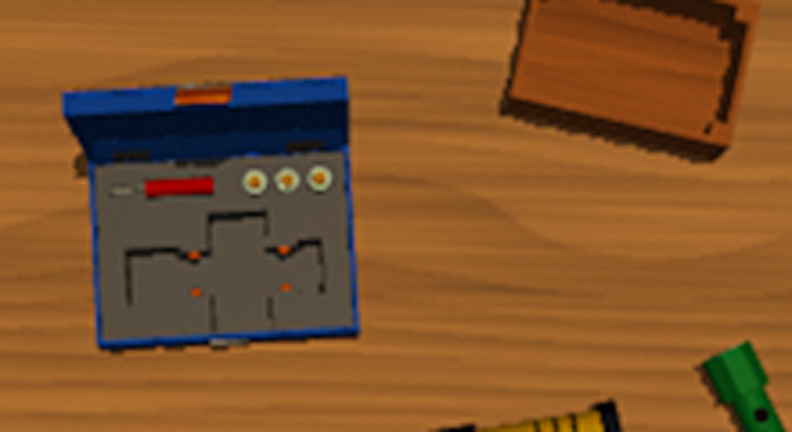

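The crop shows the cutout (head side left, +y), the four nubs and the lid standing nearly upright with the clasp on its top edge. The measurements agree: case centre about (552,-19) at yaw 0.085, torch handle centre about (405.5,-274.6) at yaw 1.767. I start by turning the tool over to the torch's direction.

>>> {"fn": "jog_arm", "kwargs": {
  "increments": [0,0,-10.5,0,0,6,100,0,0,-10.5,0,0,6,100,0,0,-10.5,0,0,6,100,0,0,-10.5,0,0,6,100,0,0,-10.5,0,0,6,100,0,0,-10.5,0,0,6,100,0,0,-10.5,0,0,6,100,0,0,-10.5,0,0,6,100]
}}

```text
t: 2.2
ee_pos: [184.6, -597.1, 174.5]
orientation: [1.987, 2.433, -0.0]
ft_force: [-0.5, -0.6, 0.3]
width: 87.8
grasp_force: 0.0
```

>>> {"fn": "jog_arm", "kwargs": {
  "increments": [0,0,0,27.3,28,6,100,0,0,0,27.3,28,6,100,0,0,0,27.3,28,6,100,0,0,0,27.3,28,6,100,0,0,0,27.3,28,6,100,0,0,0,27.3,28,6,100,0,0,0,27.3,28,6,100,0,0,0,27.3,28,6,100,0,0,0,27.3,28,6,100,0,0,0,27.3,28,6,100,0,0,0,0,0,0,100]
}}

```text
t: 3.58
ee_pos: [407.2, -273.3, 114.4]
orientation: [-1.99, -2.43, -0.0]
ft_force: [0.3, 0.1, -1.3]
width: 87.9
grasp_force: 0.0
```

>>> {"fn": "jog_arm", "kwargs": {
  "increments": [0,0,0,-1,-2,20,100,0,0,0,0,0,25,100,0,0,0,0,0,25,100,0,0,0,0,0,20,100,0,0,0,0,0,12,100,0,0,0,0,0,6,100,0,0,0,0,0,0,0,0,0,0,0,0,0,0,0,0,0,0,0,0,0,0,0,0,0,0,0,0,0,0,0,0,0,0,0]
}}

```text
t: 4.95
ee_pos: [404.7, -276.4, 6.9]
orientation: [1.994, 2.427, 0.0]
ft_force: [-0.0, 0.6, -0.1]
width: 41.4
grasp_force: 0.0
```

>>> {"fn": "jog_arm", "kwargs": {
  "increments": [0,0,0,0,0,0,0,0,0,0,0,0,0,0,0,0,0,0,0,0,0,0,0,0,0,0,0,0]
}}

```text
t: 5.45
ee_pos: [404.8, -276.5, 6.8]
orientation: [1.994, 2.427, 0.0]
ft_force: [1.6, 1.0, 1.3]
width: 29.4
grasp_force: 30.0
```

>>> {"fn": "jog_arm", "kwargs": {
  "increments": [0,0,0,0,0,-20,0,0,0,0,0,0,-40,0,0,0,0,0,0,-40,0,0,0,6.3,0,0,0,0,0,0,0,29,18.5,0,0,0,0,0,29,18.5,0,0,0,0,0,29,18.5,0,0,0,0,0,29,18.5,0,0,0,0,0,29,18.5,0,0,0,0,0,29,18.5,0,0,0,0,0,29,18.5,0,0,0,0,0,29,18.5,0,0]
}}

```text
t: 6.95
ee_pos: [531.9, -31.6, 106.1]
orientation: [-2.124, -2.313, 0.002]
ft_force: [0.4, 0.2, -3.1]
width: 29.1
grasp_force: 30.0
```

```bash
python3 - <<'E'
from h import *
o=get_obs(); e=o["ee_pos"]; print(e.round(1),o["orientation"].round(3),o["width"],o["ft_force"].round(1))
for c in ("top","side"):
    im=get_image(c); P=cloud(im); H,S,V=masks(im,P); x,y,z=P[...,0],P[...,1],P[...,2]
    b=(np.abs(x-e[0])<80)&(np.abs(y-e[1])<130)
    ye=b&(z>90)&(z<150)&(H>18)&(H<32)&(S>140); bk=b&(z>85)&(z<150)&(V<60)
    nb=b&(z>20)&(z<48)&(H>3)&(H<16)&(S>140)
    for nm,m in (("yellow",ye),("black",bk),("nub",nb)):
        Q=P[m]; print(c,nm,len(Q),Q.mean(0).round(1) if len(Q) else "",np.percentile(Q,[2,98],0).round().tolist() if len(Q) else "")
    n,l,st,ce=cv2.connectedComponentsWithStats(nb.astype(np.uint8)); print([(st[k,4],P[l==k].mean(0).round(1).tolist()) for k in range(1,n)])
    s=np.s_[150:300,200:400] if c=="top" else np.s_[170:330,220:420]
    cv2.imwrite(f"pics/{c}2.png",cv2.resize(im["pixels"][s],None,fx=3.7,fy=3.7,interpolation=cv2.INTER_CUBIC))
E
```

```text
[531.9 -31.6 106.1] [-2.124e+00 -2.313e+00  2.000e-03] 29.11864249032231 [ 0.4  0.2 -3.1]
top yellow 4 [521.  -87.7 132.6] [[520.0, -92.0, 129.0], [523.0, -84.0, 137.0]]
top black 64 [530.1 -85.7 133.9] [[515.0, -95.0, 116.0], [553.0, -3.0, 144.0]]
top nub 0  
[]
side yellow 241 [533.5 -20.  133.3] [[518.0, -76.0, 123.0], [549.0, 25.0, 143.0]]
side black 326 [527.9  34.4 131.1] [[509.0, -28.0, 107.0], [552.0, 62.0, 146.0]]
side nub 7 [551.   -7.   40.3] [[515.0, -69.0, 33.0], [596.0, 44.0, 47.0]]
[(np.int32(2), [522.4, -68.6, 35.9]), (np.int32(1), [593.5, 5.0, 47.4]), (np.int32(2), [515.4, 4.0, 37.5]), (np.int32(1), [591.6, 29.2, 42.3]), (np.int32(1), [596.5, 46.3, 45.7])]
```

View pics/side2.png

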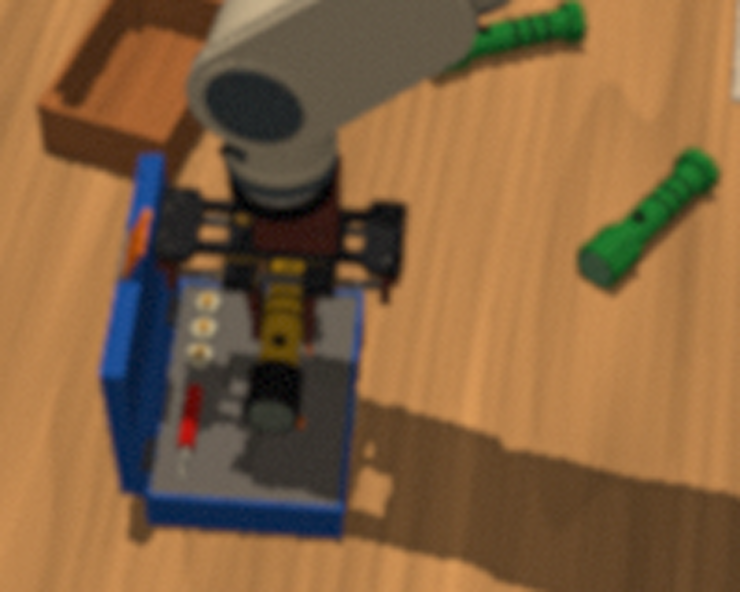

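```bash
cat > fit.py <<'E'
from h import *
def proj(im,X):
    T=np.linalg.inv(np.array(im["cam_to_world"])); p=np.c_[X,np.ones(len(X))]@T.T
    return np.c_[im["cx"]+im["fx"]*p[:,0]/-p[:,2], im["cy"]+im["fy"]*p[:,1]/p[:,2]].astype(np.float32)
def samp(a,uv): return cv2.remap(a,uv[:,0].reshape(-1,1),uv[:,1].reshape(-1,1),cv2.INTER_LINEAR).ravel()
C=np.array([552.5,-19.]);YAW=.085
def c2w(p,C=C,yaw=YAW):
    p=np.asarray(p,float); c,s=np.cos(yaw),np.sin(yaw)
    return np.c_[C[0]+c*p[:,0]-s*p[:,1],C[1]+s*p[:,0]+c*p[:,1],p[:,2]]
E
python3 - <<'E'
from fit import *
tiles=[]
for c in ("top","side"):
    im=get_image(c); px=cv2.imread(f"pics/{c}0.png"); f=px.astype(np.float32); bl=f[...,0]-f[...,2]
    d=np.arange(-14,14.1,.5)
    for nm,z,fn in (("front",0,lambda t,k:(-75-k,t)),("left",40 if c=="top" else 0,lambda t,k:(t,105+k)),("right",0 if c=="top" else 40,lambda t,k:(t,-105-k))):
        ts=np.arange(-85,86,10) if nm=="front" else np.arange(-65,40,8); off=[]
        for t in ts:
            pr=samp(bl,proj(im,c2w([(*fn(t,k),z) for k in d])))
            i=np.argmax(pr); hi=pr[i]; lo=np.median(pr[-6:]); h=(hi+lo)/2
            j=i+np.argmax(pr[i:]<h); off.append(d[j-1]+.5*(pr[j-1]-h)/(pr[j-1]-pr[j]))
        off=np.array(off); g=abs(off-np.median(off))<3; k=np.polyfit(ts[g],off[g],1); print(c,nm,"outward offset",np.median(off).round(2),"slope",k[0].round(4),g.sum(),off.std().round(2))
    # nubs: orangeness centroid near predictions
    org=np.clip(f[...,2]-1.2*f[...,1]-10,0,None); res=[]
    for nx in (-33,-9):
        for ny in (-48,24):
            gx,gy=np.meshgrid(np.arange(-9,9.1,.5),np.arange(-9,9.1,.5)); q=np.c_[nx+gx.ravel(),ny+gy.ravel(),np.full(gx.size,36)]
            w=samp(org,proj(im,c2w(q))); w=w*(w>.4*w.max()); res.append((w@gx.ravel()/w.sum(),w@gy.ravel()/w.sum(),w.max()))
    print(c,"nub offs",np.round(res,1).tolist())
    gx,gy=np.meshgrid(np.arange(460,650,.5),np.arange(110,-140,-.5)); q=np.c_[gx.ravel(),gy.ravel(),np.full(gx.size,39.5)]
    uv=proj(im,q).reshape(*gx.shape,2); t=cv2.remap(px,uv[...,0],uv[...,1],cv2.INTER_CUBIC)
    w2t=lambda w:np.c_[(w[:,0]-460)*2,(110-w[:,1])*2].round().astype(int)
    cv2.polylines(t,[w2t(c2w([(-75,-105,0),(75,-105,0),(75,105,0),(-75,105,0)]))],True,(255,255,255),1)
    cv2.polylines(t,[w2t(c2w([(-41-2.5,-76-3-12+12-0,0),(-41-2.5,76,0)]))],False,(0,255,255),1)
    for p in w2t(c2w([(-33,-48,0),(-9,-48,0),(-33,24,0),(-9,24,0)])): cv2.circle(t,tuple(int(v) for v in p),8,(0,255,255),1)
    for y in (-12-64-3,-12+88+3): cv2.line(t,*[tuple(int(v) for v in p) for p in w2t(c2w([(-44,y,0),(2,y,0)]))],(255,0,255),1)
    tiles.append(t)
cv2.imwrite("pics/rect.png",np.hstack(tiles))
E
```

```text
top front outward offset -2.61 slope -0.0022 18 0.66
top left outward offset 0.26 slope 0.0013 14 0.29
top right outward offset 0.89 slope 0.0022 14 0.3
top nub offs [[-1.6, -0.1, 83.7], [-1.3, -0.1, 87.4], [4.8, -0.1, 97.7], [4.4, -0.0, 79.3]]
side front outward offset -0.94 slope -0.0037 18 0.52
side left outward offset 0.68 slope -0.0019 14 0.4
side right outward offset 0.4 slope 0.0029 14 0.19
side nub offs [[-1.9, 2.4, 30.9], [-1.7, 1.9, 31.7], [4.6, 1.6, 36.1], [4.6, 2.0, 38.7]]
```

View pics/rect.png

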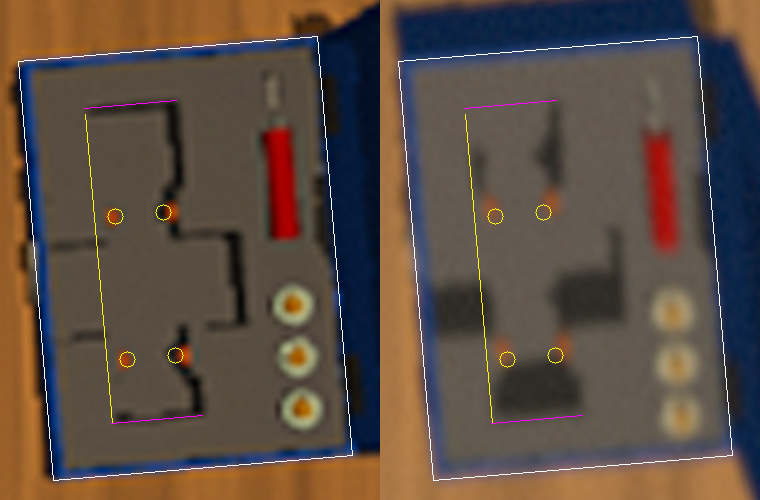

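```bash
python3 - <<'E'
from fit import *
o=get_obs(); e=o["ee_pos"]; rv=o["orientation"]; yaw=2*np.arctan2(rv[1],rv[0]); yaw=(yaw+np.pi)%(2*np.pi)-np.pi; print(e.round(1),"yaw",yaw)
ax=np.array([np.cos(yaw),np.sin(yaw)]); zc=e[2]+13.2
if ax[1]<0: ax=-ax
n=np.array([ax[1],-ax[0]])
for c,z,s in (("side",zc+20,np.arange(30,112,2.)),("top",zc+20,np.arange(-80,-36,2.))):
    im=get_image(c); f=im["pixels"].astype(np.float32)
    out=[np.mean([samp(np.ascontiguousarray(f[...,k]),proj(im,np.c_[e[:2]+s[:,None]*ax+m*n,np.full(len(s),z)])) for m in (-4,-2,0,2,4)],0) for k in range(3)]
    print(c); print([(int(a),int(b),int(g),int(r)) for a,b,g,r in zip(s,*out)])
E
```

```text
[531.6 -32.3 106.1] yaw 1.6575805531918313
side
[(30, 12, 49, 67), (32, 9, 38, 52), (34, 8, 33, 46), (36, 7, 33, 47), (38, 7, 43, 60), (40, 8, 54, 74), (42, 9, 65, 89), (44, 10, 70, 95), (46, 11, 73, 99), (48, 10, 68, 93), (50, 9, 60, 82), (52, 10, 48, 65), (54, 9, 33, 45), (56, 9, 19, 26), (58, 12, 15, 18), (60, 12, 11, 12), (62, 10, 9, 10), (64, 10, 8, 10), (66, 10, 9, 11), (68, 11, 11, 11), (70, 10, 12, 11), (72, 8, 10, 10), (74, 9, 11, 11), (76, 12, 12, 13), (78, 9, 8, 10), (80, 9, 8, 10), (82, 11, 12, 12), (84, 12, 13, 14), (86, 13, 15, 16), (88, 19, 24, 24), (90, 28, 34, 33), (92, 38, 46, 44), (94, 43, 52, 50), (96, 45, 56, 54), (98, 46, 56, 54), (100, 47, 56, 54), (102, 48, 57, 54), (104, 47, 56, 54), (106, 46, 56, 53), (108, 47, 56, 54), (110, 45, 55, 52)]
top
[(-80, 59, 73, 82), (-78, 59, 73, 82), (-76, 59, 72, 82), (-74, 60, 73, 83), (-72, 61, 74, 84), (-70, 60, 74, 83), (-68, 48, 59, 67), (-66, 28, 34, 38), (-64, 13, 15, 17), (-62, 10, 11, 12), (-60, 12, 12, 14), (-58, 12, 12, 14), (-56, 13, 14, 16), (-54, 18, 22, 24), (-52, 32, 43, 51), (-50, 37, 52, 61), (-48, 37, 53, 63), (-46, 40, 56, 66), (-44, 58, 81, 96), (-42, 72, 101, 119), (-40, 80, 111, 132), (-38, 78, 110, 130)]
```

>>> {"fn": "jog_arm", "kwargs": {
  "increments": [0,0,0.3,-0.6,1,18,0,0,0,0,0,0,18,0,0,0,0,0,0,14,0,0,0,0,0,0,6,0,0,0,0,0,0,2,0,0,0,0,0,0,2,0,0,0,0,0,0,2,0,0,0,0,0,0,2,0,0,0,0,0,0,0,0]
}}

```text
t: 8.38
ee_pos: [533.4, -33.1, 42.7]
orientation: [2.131, 2.308, 0.0]
ft_force: [-1.0, -0.2, -2.4]
width: 29.3
grasp_force: 30.0
```

>>> {"fn": "jog_arm", "kwargs": {
  "increments": [0,0,0,0,0,2,0,0,0,0,0,0,2,0,0,0,0,0,0,2,0,0,0,0,0,0,2,0,0,0,0,0,0,0,0]
}}

```text
t: 9.0
ee_pos: [533.3, -33.1, 34.5]
orientation: [-2.131, -2.308, 0.0]
ft_force: [0.6, 0.6, -2.3]
width: 29.4
grasp_force: 30.0
```

>>> {"fn": "jog_arm", "kwargs": {
  "increments": [0,0,0,0,0,2,0,0,0,0,0,0,2,0,0,0,0,0,0,2,0,0,0,0,0,0,2,0,0,0,0,0,0,2,0,0,0,0,0,0,2,0,0,0,0,0,0,2,0]
}}

```text
t: 9.88
ee_pos: [534.0, -33.3, 21.6]
orientation: [2.13, 2.308, 0.001]
ft_force: [-1.5, -1.5, 7.9]
width: 29.4
grasp_force: 30.0
```

>>> {"fn": "jog_arm", "kwargs": {
  "increments": [0,0,0,0,0,2,0,0,0,0,0,0,2,0,0,0,0,0,0,2,0,0,0,0,0,0,2,0,0,0,0,0,0,0,0]
}}

```text
t: 10.5
ee_pos: [533.2, -33.1, 11.9]
orientation: [-2.131, -2.308, 0.0]
ft_force: [3.1, 0.4, -9.3]
width: 29.6
grasp_force: 30.0
```

>>> {"fn": "jog_arm", "kwargs": {
  "increments": [0,0,0,0,0,1,0,0,0,0,0,0,1,0,0,0,0,0,0,0,0]
}}

```text
t: 10.88
ee_pos: [533.4, -33.1, 11.7]
orientation: [-2.131, -2.308, 0.0]
ft_force: [-1.9, 0.8, 11.7]
width: 29.1
grasp_force: 30.0
```

>>> {"fn": "jog_arm", "kwargs": {
  "increments": [0,0,0,0,0,-1,60,0,0,0,0,0,0,60,0,0,0,0,0,0,60,0,0,0,0,0,-15,60,0,0,0,0,0,-30,60,0,0,0,0,0,-45,60,0,0,0,-20,-20,-50,0,0,0,0,-30,-20,-50,0,0,0,0,-30,-20,-30,0,0,0,0,0,0,-15,0]
}}

```text
t: 12.12
ee_pos: [479.6, -119.1, 249.4]
orientation: [2.132, 2.303, 0.002]
ft_force: [1.2, -0.2, -0.1]
width: 16.2
grasp_force: 0.0
```

```bash
python3 - <<'E'
from fit import *
o=get_obs(); print(o["ee_pos"].round(1),o["width"],o["ft_force"].round(1),o["t"])
C=np.array([554.2,-18.9])
for c in ("side","top"):
    im=get_image(c); P=cloud(im); H,S,V=masks(im,P); x,y,z=P[...,0],P[...,1],P[...,2]
    b=(np.abs(x-534)<40)&(np.abs(y+25)<100)
    ye=b&(H>18)&(H<32)&(S>140)&(z<100)
    if ye.any(): print(c,"yellow",ye.sum(),P[ye].mean(0).round(1),np.percentile(z[ye],[50,90,97]).round(1))
    nc=(abs(x-640)<60)&(abs(y+10)<140)
    cl=nc&(H>3)&(H<18)&(S>150)&(z>150); Q=P[cl]; print("clasp",len(Q),np.percentile(Q,[3,50,97],0).round().tolist())
    lid=nc&(H>100)&(H<130)&(S>120)&(z>150); Q=P[lid]; print("lid top",np.percentile(Q,[3,50,97],0).round().tolist())
    s=np.s_[150:300,200:400] if c=="top" else np.s_[170:330,220:420]
    cv2.imwrite(f"pics/{c}3.png",cv2.resize(im["pixels"][s],None,fx=3.7,fy=3.7,interpolation=cv2.INTER_CUBIC))
E
```

```text
[ 479.6 -119.1  249.4] 16.171705011735305 [ 1.2 -0.2 -0.1] 12.125
side yellow 274 [533.2 -33.3  38.4] [38.8 44.9 47. ]
clasp 50 [[629.0, -21.0, 202.0], [635.0, -4.0, 222.0], [644.0, 10.0, 229.0]]
lid top [[625.0, -109.0, 157.0], [637.0, 38.0, 190.0], [654.0, 95.0, 195.0]]
top yellow 72 [531.8   7.5  35.6] [37.3 42.6 45.3]
clasp 71 [[629.0, -30.0, 191.0], [636.0, -13.0, 218.0], [647.0, 7.0, 230.0]]
lid top [[627.0, -110.0, 183.0], [640.0, -13.0, 189.0], [655.0, 87.0, 196.0]]
```

View pics/side3.png

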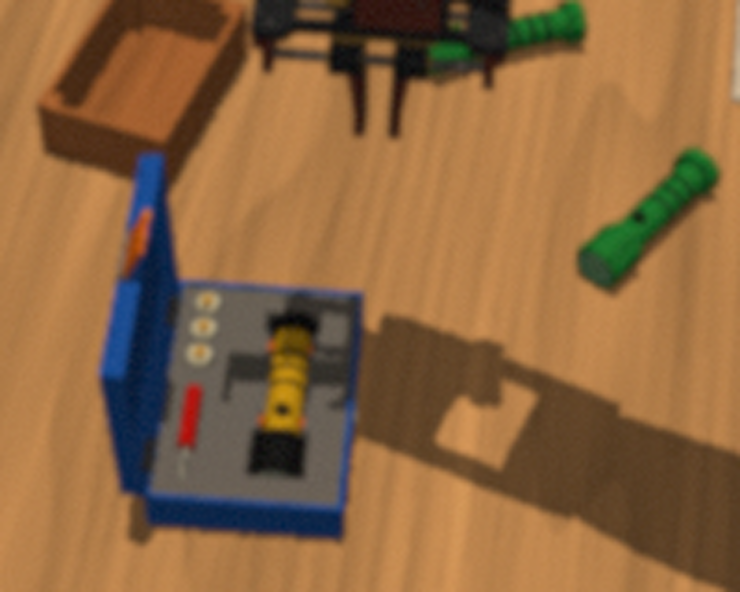

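The side view shows the torch lying level in the cutout, centre about (533,-33) with the handle top near 39–40 mm, so it is home. Next the fingers go behind the lid, beside the clasp.

>>> {"fn": "jog_arm", "kwargs": {
  "increments": [0,0,0,3.8,36.7,0,0,0,0,0,3.8,36.7,0,0,0,0,0,3.8,36.7,0,0,0,0,0,3.8,36.7,0,0,0,0,0,3.8,36.7,0,0,0,0,0,3.8,36.7,0,0,0,0,0,0,0,0,0,0,0,0,0,0,30,0,0,0,0,0,0,40,0,0,0,0,0,0,30,0,0,0,0,0,0,0,0]
}}

```text
t: 13.6
ee_pos: [694.5, -76.4, 143.0]
orientation: [-2.126, -2.304, 0.007]
ft_force: [0.1, -0.2, 0.0]
width: 0.5
grasp_force: 0.0
```

>>> {"fn": "jog_arm", "kwargs": {
  "increments": [0,0,0,0,-12.5,0,0,0,0,0,0,-12.5,0,0,0,0,0,0,-11,-1,0,0,0,0,0,-11,-1,0,0,0,0,0,-11,1.2,0,0,0,0,0,-11,1.2,0,0,0,0,0,-10.6,3.3,0,0,0,0,0,-10.6,3.3,0]
}}

```text
t: 14.6
ee_pos: [606.8, -84.7, 139.4]
orientation: [-2.131, -2.308, 0.001]
ft_force: [3.5, -0.5, 5.2]
width: 0.8
grasp_force: 2.2
```

>>> {"fn": "jog_arm", "kwargs": {
  "increments": [0,0,0,0,-9.7,5.5,0,0,0,0,0,-9.7,5.5,0,0,0,0,0,-8.4,7.2,0,0,0,0,0,-8.4,7.2,0,0,0,0,0,-6.9,8.8,0,0,0,0,0,-6.9,8.8,0,0,0,0,0,-5,10,0,0,0,0,0,-5,10,0]
}}

```text
t: 15.6
ee_pos: [547.4, -89.3, 75.8]
orientation: [-2.131, -2.308, 0.0]
ft_force: [0.8, 0.1, 2.1]
width: 0.2
grasp_force: 1.3
```

>>> {"fn": "jog_arm", "kwargs": {
  "increments": [0,0,0,0,-2.5,8,0,0,0,0,0,-2.5,8,0,0,0,0,0,0,2,0,0,0,0,0,0,1,0,0,0,0,0,0,0,0]
}}

```text
t: 16.23
ee_pos: [542.3, -89.7, 58.2]
orientation: [-2.13, -2.308, 0.001]
ft_force: [-5.0, -0.1, 11.7]
width: 0.3
grasp_force: 5.6
```

>>> {"fn": "jog_arm", "kwargs": {
  "increments": [0,0,0,0,0,1,0,0,0,0,0,0,0.5,0,0,0,0,0,0,0,0,0,0,0,0,0,-15,0,0,0,0,0,-30,-35,0,0,0,0,0,-45,-20,0,0,0,0,0,-45,0,0,0,0,0,0,-25,0,0,0,0,0,0,0,0,0]
}}

```text
t: 17.35
ee_pos: [397.3, -101.3, 126.4]
orientation: [-2.132, -2.307, 0.0]
ft_force: [0.5, -0.1, 0.2]
width: 0.3
grasp_force: 0.0
```

```bash
python3 - <<'E'
from fit import *
o=get_obs(); print(o["ee_pos"].round(1),o["ft_force"].round(1),o["t"])
T=[]
for c in ("side","top"):
    im=get_image(c); P=cloud(im); H,S,V=masks(im,P); x,y,z=P[...,0],P[...,1],P[...,2]
    nc=(abs(x-540)<130)&(abs(y+15)<140)
    cl=nc&(H>3)&(H<18)&(S>170)&(z>15)&(x<500); Q=P[cl]; print(c,"clasp",len(Q),np.percentile(Q,[3,50,97],0).round().tolist() if len(Q) else "")
    lid=nc&(H>100)&(H<130)&(S>120)&(z>45)&(z<80); Q=P[lid]; k=np.linalg.lstsq(np.c_[Q[:,:2]-[554,-19],np.ones(len(Q))],Q[:,2],rcond=None)[0]; print("lid plane",k.round(4))
    s=np.s_[150:300,200:400] if c=="top" else np.s_[200:350,220:420]
    T.append(cv2.resize(im["pixels"][s],(400,300),interpolation=cv2.INTER_CUBIC))
cv2.imwrite("pics/shut.png",np.hstack(T))
E
```

```text
[ 397.3 -101.3  126.4] [ 0.5 -0.1  0.2] 17.35
side clasp 119 [[443.0, -57.0, 37.0], [456.0, -26.0, 46.0], [469.0, -5.0, 137.0]]
lid plane [ 1.90000e-03 -6.90000e-03  5.86823e+01]
top clasp 39 [[419.0, -45.0, 38.0], [460.0, -10.0, 50.0], [495.0, 80.0, 499.0]]
lid plane [-4.0000e-04 -1.6000e-03  5.7802e+01]
```

View pics/shut.png

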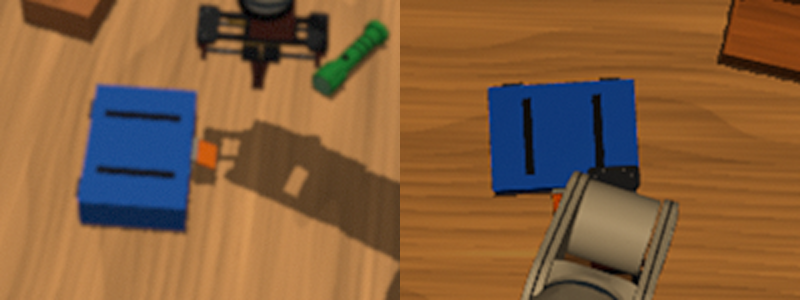

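The picture shows the lid lying shut (plane at about 58 mm) and the orange clasp sticking out to the front at about (205,155) in the left half, tip near world (443,-26,40). I push the clasp down from above and then against the front.

>>> {"fn": "jog_arm", "kwargs": {
  "increments": [0,0,0,23,17.8,5,0,0,0,0,23,17.8,5,0,0,0,0,23,17.8,10,0,0,0,0,0,0,22,0,0,0,0,0,0,22,0,0,0,0,0,0,8,0,0,0,0,0,0,6,0,0,0,0,0,0,6,0,0,0,0,0,0,6,0,0,0,0,0,0,6,0,0,0,0,0,0,6,0,0,0,0,0,0,0,0]
}}

```text
t: 18.95
ee_pos: [445.8, -28.3, 23.7]
orientation: [-2.131, -2.308, 0.001]
ft_force: [-0.0, 0.3, -0.3]
width: 0.2
grasp_force: 0.0
```

Now press towards +x (tool +y) with a check on the force.

>>> {"fn": "jog_arm", "kwargs": {
  "increments": [0,0,0,0,3,0,0,0,0,0,0,3,0,0,0,0,0,0,3,0,0,0,0,0,0,3,0,0,0,0,0,0,2,0,0,0,0,0,0,0,0,0]
}}

```text
t: 19.7
ee_pos: [460.5, -27.2, 24.2]
orientation: [2.131, 2.308, 0.001]
ft_force: [-0.8, -0.1, -0.4]
width: 0.7
grasp_force: 0.2
```

>>> {"fn": "jog_arm", "kwargs": {
  "increments": [0,0,0,0,2,0,0,0,0,0,0,2,0,0,0,0,0,0,1,0,0,0,0,0,0,0,0,0]
}}

```text
t: 20.2
ee_pos: [461.4, -26.9, 24.0]
orientation: [-2.127, -2.305, 0.007]
ft_force: [-11.1, -4.3, 9.4]
width: -0.0
grasp_force: 6.4
```

>>> {"fn": "jog_arm", "kwargs": {
  "increments": [0,0,0,0,-10,0,0,0,0,0,0,-25,0,0,0,0,0,0,-20,-40,0,0,0,0,-40,0,-50,0,0,0,0,-50,-20,-30,0,0,0,0,-50,-20,0,0,0,0,0,-50,-10,0,0,0,0,0,0,0,0,0]
}}

```text
t: 21.2
ee_pos: [375.9, -226.8, 143.6]
orientation: [2.134, 2.301, 0.001]
ft_force: [-0.4, 0.9, -0.3]
width: 0.5
grasp_force: 0.0
```

```bash
python3 - <<'E'
from fit import *
o=get_obs(); print(o["ee_pos"].round(1),o["ft_force"].round(1),o["t"])
T=[]
for c in ("side","top"):
    im=get_image(c); P=cloud(im); H,S,V=masks(im,P); x,y,z=P[...,0],P[...,1],P[...,2]
    nc=(abs(x-540)<130)&(abs(y+15)<140)
    cl=nc&(H>3)&(H<18)&(S>170)&(z>12)&(z<70)&(x<500); Q=P[cl]; print(c,"clasp",len(Q),np.percentile(Q,[3,50,97],0).round().tolist() if len(Q) else "")
    lid=nc&(H>100)&(H<130)&(S>120)&(z>45)&(z<80); Q=P[lid]; k=np.linalg.lstsq(np.c_[Q[:,:2]-[554,-19],np.ones(len(Q))],Q[:,2],rcond=None)[0]; print("lid plane",k.round(4))
    s=np.s_[180:270,210:330] if c=="top" else np.s_[230:320,230:350]
    T.append(cv2.resize(im["pixels"][s],(400,300),interpolation=cv2.INTER_CUBIC))
cv2.imwrite("pics/clasp.png",np.hstack(T))
E
```

```text
[ 375.9 -226.8  143.6] [-0.4  0.9 -0.3] 21.2
side clasp 7 [[469.0, -16.0, 18.0], [471.0, -7.0, 27.0], [471.0, -4.0, 43.0]]
lid plane [ 1.10000e-03 -4.50000e-03  5.87419e+01]
top clasp 18 [[468.0, -41.0, 24.0], [470.0, -18.0, 36.0], [489.0, 81.0, 63.0]]
lid plane [ 3.20000e-03 -3.00000e-04  5.77086e+01]
```

View pics/clasp.png

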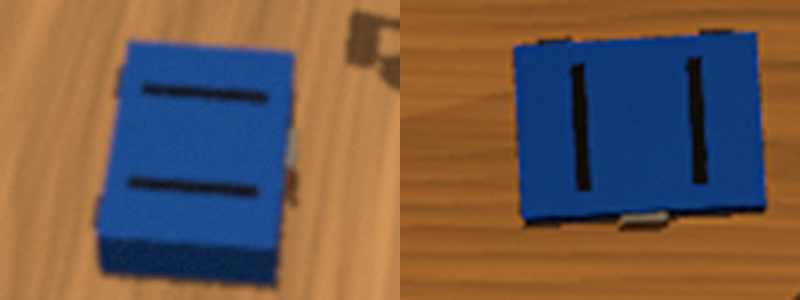

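The clasp now lies flat against the front, seen as a thin strip at (645,222) on the right, with world x 469–471 all down its height. The lid is still shut, so I hand in.

```bash
python3 -c "
from h import *
print(job.close_job())"
```

```text
the job is handed in; nothing more can be done
None
```

I pressed the torch home in its cutout with the lid open, then shut the lid, swung the clasp down against the front of the case, and handed the job in at about 21 s; no verdict has come back.

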